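# Refit the big knob on the bench transformer

## Robot

A 6-joint arm with a two-finger parallel gripper is mounted at the origin on the work surface. World frame = base frame: x ahead of the robot, y to its left, z up, the work surface at z = 0. Lengths are in m, angles in rad, forces in N, time in s.
With the tool pointing down it reaches from about 0.375 to 0.75 m from the base axis. Payload 9 kg.
Tool frame: the origin (TCP) lies between the finger pads; the fingertips stand 17 mm ahead of it and the grasp point (between the pads) lies 2 mm behind it (arm.finger_overhang is the distance from the TCP to the fingertips, in m); z points along the fingers, y is the direction in which the jaws open and shut (so a half turn about z gives the same grasp; the last joint's range is limited). The gripper opens to 85 mm and grips with 20 to 120 N. Pads are 22 mm wide; open, the fingers measure 114 mm over their backs; the gripper's body (76 mm by 85 mm) begins 54 mm behind the grasp point. The pads swing forward as they close: fully open they stand 13 mm farther back than shut.
Start: joints at [-1.415, 0.104, 0.097, 1.564, 0, 1.353], TCP at [0.219, -0.559, 0.248] pointing down, gripper open.
Joint ranges: [-2.99, 2.99], [-0.84, 1.86], [-1.1, 1.16], [-1.84, 2.11], [-1.51, 1.56], [-3.14, 3.14]. Speed limits (rad/s): [2.22, 2.22, 2.57, 3.14, 3.14, 3.14].

## Interface

Orientations are given as a unit quaternion [w, x, y, z].
In Python, from rig import arm gives the robot as it stands.
- The arm moves only by the tool arm_command, never from a script. Its argument "moves" is a list of rows, each a list of 7 numbers: the shift along the world's x, y, z in mm, then the turn, a rotation vector about the world's x, y, z in rad, then the closure, from 0 (fully open) to 1 (shut). A call has 1 to 10 rows; each row shifts and turns the commanded pose from where the row before left it; what a row does not reach is not made up. A row lasts 1/10 s, in which the tool goes at most 50 mm and 8.59 degrees, less where a joint would pass 70% of its speed; a pose out of reach is approached as far as the arm can. A call with a gripper value outside its range is refused whole. The fingers move at their own pace and stop on an object; "force" is the grip in N (left out, the last holds). Time passes only in rows, so rows that do not move let the fingers close. It gives the time, the measured TCP pose, the force and the opening at its end, in the units of the state.
- arm.read_state(): the state, without advancing time (a new reading comes with each control period).
- arm.capture(name): name is "scene" or "top" or "wrist"; returns a dict with "pixels" (420x560x3 uint8, blue, green, red), "fx", "fy", "cx", "cy" (pixels), "distortion" ([k1, k2, p1, p2, k3] as OpenCV has them; the pictures are not rectified), "rvec" (rotation vector, rad) and "tvec" (3), from world to camera coordinates, as OpenCV has them; the wrist camera has in their place "T_tool_cam" (4x4, takes a point from camera to tool coordinates, whose origin is the TCP and whose axes are the flange's). Camera axes: x right, y down, z forward; pixel columns grow to the right and rows downward; lengths in m; the calibration is good to about 2 mm. A picture is of the moment at which its call begins: read the wrist's pose just before it. There is no depth.
- arm.job_done(): hands the job in, once; it reports no verdict.
The state is a dict: "clock": time; "joints": joint angles; "qvel": joint speeds; "joint_efforts": joint torques, N m; "tcp_pos": TCP position; "eef_rot": TCP orientation; "wrist_force": force on the tool from outside, world axes, zero at the start; "ft_torque": the same for the moment, N m; "finger_gap": opening from 0.0 (shut) to 1.0 (fully open).
Only numpy, scipy, OpenCV 4.12 (cv2) and the standard library are available. Lean on these libraries where they do the work, as an engineer would, in place of code of your own. Each camera call takes 0.05 s, during which the arm holds its last target. There are 200 camera calls.

## Task

The control knob has come off the bench transformer: pick up the round wide-skirted knob, set it on the shaft on top of the case and, pressing lightly and turning it slowly, let it find the square of the shaft and drop fully home, sitting flat on the case, then let go. Do not force it, and leave everything else on the bench where it lies.

Things in the scene. Friction and masses are not known exactly. Their poses are not given: they have to be found in the camera images.
- knob_grip (a point): The loose grey knob to fit, standing upright: round skirt 84 mm wide, 8 mm thick; on it a round fluted grip 50 mm in diameter, from 8 to 68 mm above the underside. 0.2 to 0.3 kg. Point: on the axis, in the grip, 40 mm above the underside. z is up; x points away from the white pointer line on the skirt.
- knob_bore (a point): Centre of that knob's underside (40 mm below the grip point). Here a round recess 30 mm wide, 14 mm deep, its mouth flared to 38 mm; in the recess's ceiling is a square hole 23 mm wide, 18 mm deeper, that fits the shaft. Nothing on the outside tells which way the square lies.
- shaft_foot (a point): Foot of the shaft on the transformer, a fixed grey case 150 x 150 x 120 mm with an aluminium dial on top. Point on the upright axis, on the flat top of a dark disc 68 mm wide, 124 mm above the bench. The knob's underside rests here when home (its grip point then 40 mm above this one). x and y follow the case, not the shaft.
- shaft_top (a point): Top end of the shaft, a square steel bar 20 x 20 mm, 29 mm above the foot. How it is turned differs each time and is not given. While hole and bar are out of line the knob rests on its end 15 mm too high; it drops when they line up within 0.1 rad (every quarter turn). The shaft is stiff (0.3 N m) and stays put under light pressing and turning.
- bar_knob_mid (a point): A bystander: a smaller grey knob, 62 mm across and 37 mm high, with a straight bar 66 x 16 mm for a grip. Point at its centre, 18 mm above its underside. It lies near the wanted knob, on either side of it. Leave it.
- screwdriver_grip (a point): A bystander: a screwdriver lying on the bench between the knobs and the transformer, pointing away from the robot. Point on its handle. Leave it.
- meter_mid (a point): A bystander: a grey hand-held multimeter 170 x 85 x 36 mm, lying farther back. Point at its centre. Leave it.
- pedal_mid (a point): A bystander: an aluminium bicycle pedal about 95 x 82 x 20 mm, lying farther back. Point at its centre. Leave it.
Things that resemble listed ones, but are neither listed nor needed, are in the scene too. Leave any green or purple look-alike of the part that bears knob_grip alone. There is more than one size of the part that bears shaft_foot; the job needs the larger.

How it is judged:
At the end, for the whole second after the job is handed in: The knob is fully home on the shaft: upright (within 0.06 rad), on the shaft's axis (within 4 mm), its grip point 40 mm (within 3 mm) above the shaft's foot, that is, skirt flat on the disc, and at rest (z of knob_grip in the frame of shaft_foot between 0.037 and 0.043 m and horizontal distance between knob_grip and shaft_foot below 0.004 m and angle between knob_grip's own z axis and vertical below 0.06 rad and linear speed of knob below 0.01 m/s); the robot touches nothing.
It fails at once if the knob is forced onto the transformer with more than 80 N (contact force between knob and transformer above 80 N).
It fails at once if the bar-grip knob is shifted by more than 30 mm (distance of bar_knob_mid from where it was at the start of the episode above 0.03 m).
It fails at once if the screwdriver is shifted by more than 30 mm (distance of screwdriver_grip from where it was at the start of the episode above 0.03 m).
It fails at once if the multimeter is shifted by more than 30 mm (distance of meter_mid from where it was at the start of the episode above 0.03 m).
It fails at once if the pedal is shifted by more than 30 mm (distance of pedal_mid from where it was at the start of the episode above 0.03 m).
It also fails if it takes over 64 s, if anything falls off the work surface, if the arm or the gripper's body presses on something with over 40 N, if the wrist force passes 120 N, or if a joint passes its speed limit or range.

## Working session

There is one attempt and no reset: what is moved stays moved. The work goes in short steps, Python scripts to look and compute and a tool call to move; the robot and the scene stay as the last step left them, time stands still between calls to the robot, and variables do not carry over. Pictures are saved under pics/ and viewed, about 8 in all and at most 12, crops included, and the job is handed in when it is done.

Besides the shell and the picture viewer there is one more tool, called after "Emit:" as name(argument=value, ...) on one line, values as JSON. arm_command: Moves the arm, as the interface text tells. Its arguments: {"type":"object","properties":{"moves":{"type":"array","items":{"type":"array","items":{"type":"number"}}},"force":{"type":"number"}},"required":["moves"]}

```bash
mkdir -p pics; cat > h.py <<'E'
import numpy as np, cv2
from scipy.spatial.transform import Rotation as R
from rig import arm
def cap(n):
    s=arm.read_state(); c=arm.capture(n)
    c['K']=np.array([[c['fx'],0,c['cx']],[0,c['fy'],c['cy']],[0,0,1.]]); c['D']=np.array(c['distortion'],float)
    if 'rvec' in c:
        Rm=cv2.Rodrigues(np.array(c['rvec'],float))[0]; c['R']=Rm.T; c['o']=-Rm.T@np.array(c['tvec'],float).ravel()
    else:
        T=np.array(c['T_tool_cam']); q=s['eef_rot']; Rt=R.from_quat([q[1],q[2],q[3],q[0]]).as_matrix()
        c['R']=Rt@T[:3,:3]; c['o']=Rt@T[:3,3]+np.array(s['tcp_pos'])
    return c
def onplane(c,uv,z):
    p=cv2.undistortPoints(np.array(uv,float).reshape(-1,1,2),c['K'],c['D']).reshape(-1,2)
    d=np.c_[p,np.ones(len(p))]@c['R'].T
    return c['o']+d*((z-c['o'][2])/d[:,2:])
def proj(c,P):
    P=np.array(P,float).reshape(-1,3); Rm=c['R'].T
    return cv2.projectPoints(P,cv2.Rodrigues(Rm)[0],-Rm@c['o'],c['K'],c['D'])[0].reshape(-1,2)
E
python3 - <<'E'
from h import *
s=arm.read_state(); print(s)
for n in('scene','top'):
    c=cap(n); cv2.imwrite(f'pics/{n}0.png',c['pixels']); print(n,c['o'],c['fx'])
E
```

```text
{'clock': 0.0, 'joints': array([-1.41474835e+00,  1.04711705e-01,  9.64609560e-02,  1.56393011e+00,
       -3.73922370e-05,  1.35310395e+00]), 'qvel': array([-7.37710225e-04, -7.08210282e-05, -5.82797857e-04, -1.52176478e-03,
       -9.34837918e-04,  1.12685458e-03]), 'joint_efforts': array([ 7.72458243e-04, -5.56941497e+01,  5.03640854e+01,  1.72035000e-02,
       -2.68916392e-04, -6.16428764e-06]), 'tcp_pos': array([ 0.21901063, -0.55824692,  0.24751049]), 'eef_rot': array([-6.92513597e-04,  9.82590281e-01,  1.85784446e-01,  2.64655688e-06]), 'wrist_force': array([-0.69594343,  0.25399884, -0.65528275]), 'ft_torque': array([ 0.00043734, -0.02298654,  0.01253344]), 'finger_gap': 1.0006080691363455}
scene [ 1.06688101 -0.47815122  0.95826812] 415.4515557554921
top [0.22224856 0.09459547 1.55128038] 520.2292507185682
```

View pics/scene0.png

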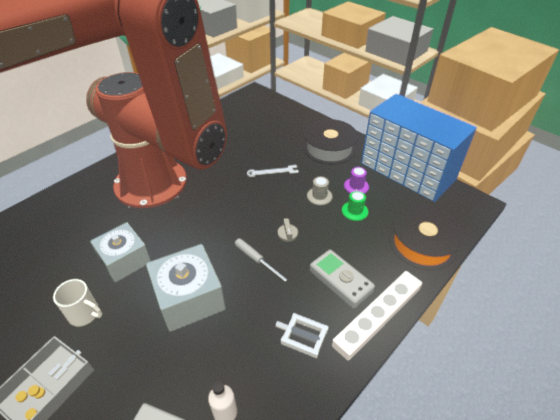

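View pics/top0.png

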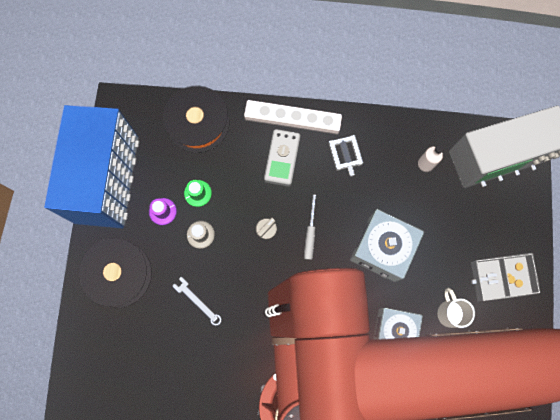

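The wanted grey knob is at top (200,235), scene (320,190). It could be confused with the green (198,193) and purple (162,211) look-alikes and the bar knob (266,228). The larger case is at top (388,245) and the smaller one, not wanted, at (400,328). Next, one close composite crop.

```bash
python3 - <<'E'
from h import *
a=cv2.imread('pics/top0.png'); b=cv2.imread('pics/scene0.png')
f=lambda i,x,y,r:cv2.resize(i[y-r:y+r,x-r:x+r],(390,290),interpolation=cv2.INTER_CUBIC) if 0 else cv2.resize(i[y-r*3//4:y+r*3//4,x-r:x+r],(400,300),interpolation=cv2.INTER_CUBIC)
cv2.imwrite('pics/c1.png',np.vstack([np.hstack([f(a,200,235,40),f(a,388,245,48)]),np.hstack([f(b,320,190,40),f(b,183,278,48)])]))
c=cap('top')
print('knob grip top',onplane(c,[[200,230]],.068),'skirt',onplane(c,[[201,236]],.004))
print('shaft',onplane(c,[[391,242]],.153),'bar',onplane(c,[[266,228]],.02),'drv',onplane(c,[[309,240],[314,197]],.015))
d=cap('scene')
print(onplane(d,[[321,183]],.068),onplane(d,[[182,270]],.153))
E
```

```text
knob grip top [[0.47589408 0.33821279 0.068     ]] skirt [[0.46879763 0.34349639 0.004     ]]
shaft [[ 0.47510179 -0.19966353  0.153     ]] bar [[0.50813398 0.14948966 0.02      ]] drv [[0.48426802 0.01809239 0.015     ]
 [0.61789015 0.0131108  0.015     ]]
[[0.47906418 0.34149489 0.068     ]] [[ 0.48955276 -0.2056512   0.153     ]]
```

View pics/c1.png

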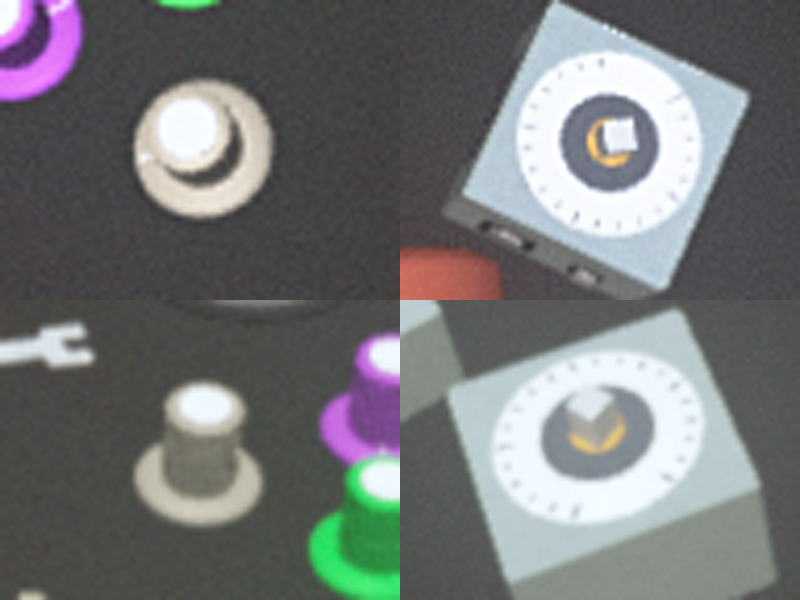

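The choice is right: grey skirt and round grip, with the white pointer line on the left. The shaft stands on the larger case. Now I'll refine the two points from the crop.

```bash
python3 - <<'E'
from h import *
c=cap('top'); d=cap('scene')
print('grip top',onplane(c,[[197.3,230.8]],.068),onplane(d,[[320.5,181.3]],.068),'skirt',onplane(c,[[200.3,234.6]],.008))
print('shaft top',onplane(c,[[392.5,241]],.153),onplane(d,[[180.8,266.4]],.153),'disc',onplane(c,[[390.2,242.6]],.124))
k=np.array([[604,122],[633,117],[637,148],[610,153]],float); k=(k-[400,0])/4.1667+[340,209]
p=onplane(c,k,.153)[:,:2]; e=np.roll(p,-1,0)-p; print(np.linalg.norm(e,axis=1),np.degrees(np.arctan2(e[:,1],e[:,0]))%90)
E
```

```text
grip top [[0.47282872 0.34577767 0.068     ]] [[0.4726693  0.34680743 0.068     ]] skirt [[0.47222191 0.34547524 0.008     ]]
shaft top [[ 0.4782382  -0.20368209  0.153     ]] [[ 0.47886463 -0.20103641  0.153     ]] disc [[ 0.47845135 -0.2035898   0.124     ]]
[0.01977171 0.02073419 0.01840587 0.02086351] [14.7521373   9.91910712 15.37343698 13.70857226]
```

Emit:
arm_command(moves=[[40, 45, 0, 0, 0, 0.15, 0], [40, 45, 0, 0, 0, 0.15, 0], [40, 45, 0, 0, 0, 0.15, 0], [40, 45, 0, 0, 0, 0.15, 0], [40, 45, 0, 0, 0, 0, 0], [40, 45, 0, 0, 0, 0, 0], [20, 45, 0, 0, 0, 0, 0], [0, 50, 0, 0, 0, 0, 0], [0, 50, 0, 0, 0, 0, 0], [0, 50, 0, 0, 0, 0, 0]])

```text
clock: 1.3
tcp_pos: [0.4381, -0.1374, 0.2482]
eef_rot: [0.0, 0.884, 0.468, 0.0]
wrist_force: [0.7, -0.0, -0.3]
finger_gap: 0.999
```

Emit:
arm_command(moves=[[4, 49, 0, 0, 0, 0, 0], [4, 49, 0, 0, 0, 0, 0], [4, 49, 0, 0, 0, 0, 0], [4, 49, 0, 0, 0, 0, 0], [4, 49, 0, 0, 0, 0, 0], [4, 49, 0, 0, 0, 0, 0], [4, 49, 0, 0, 0, 0, 0], [3, 49, 0, 0, 0, 0, 0], [3, 49, 0, 0, 0, 0, 0], [0.5, 42.4, 0, 0, 0, 0, 0]])

```text
clock: 2.3
tcp_pos: [0.4726, 0.3466, 0.2481]
eef_rot: [0.0, 0.884, 0.468, 0.0]
wrist_force: [0.7, -0.4, -0.0]
finger_gap: 1.002
```

Emit:
arm_command(moves=[[0, 0, -30, 0, 0, 0, 0], [0, 0, -30, 0, 0, 0, 0], [0, 0, 0, 0, 0, 0, 0], [0, 0, 0, 0, 0, 0, 0]])

```text
clock: 2.7
tcp_pos: [0.4726, 0.3438, 0.1887]
eef_rot: [0.0, 0.884, 0.468, -0.0]
wrist_force: [-0.2, -0.3, 0.8]
finger_gap: 0.999
```

```bash
python3 - <<'E'
from h import *
s=arm.read_state(); c=cap('wrist'); print(s['tcp_pos'],s['joints'][5]); im=c['pixels'].copy()
for z in(.068,.008):
    u=proj(c,[.4726,.346,z])[0]; print(u); cv2.drawMarker(im,tuple(int(v) for v in u),(0,0,255),0,12)
cv2.imwrite('pics/w1.png',im)
E
```

```text
[0.47260825 0.34381184 0.18866098] 2.573284329918146
[281.40237924 208.39947905]
[281.55468651 190.16979127]
```

View pics/w1.png

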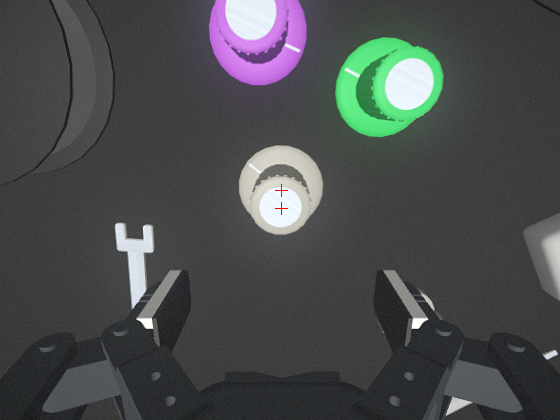

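The wrist view shows the knob's white cap centred at (280,208), against a projected (281,208), so the position is good. The green (410,85) and purple (252,10) knobs are well clear. Descending and gripping.

Emit:
arm_command(moves=[[0, 2.2, -30, 0, 0, 0, 0], [0, 0, -30, 0, 0, 0, 0], [0, 0, -30, 0, 0, 0, 0], [0, 0, -30, 0, 0, 0, 0], [0, 0, -20, 0, 0, 0, 0], [0, 0, -9, 0, 0, 0, 0], [0, 0, 0, 0, 0, 0, 0], [0, 0, 0, 0, 0, 0, 0.3], [0, 0, 0, 0, 0, 0, 0.6], [0, 0, 0, 0, 0, 0, 1]], force=50)

```text
clock: 3.75
tcp_pos: [0.474, 0.3468, 0.0413]
eef_rot: [0.0, 0.884, 0.468, 0.001]
wrist_force: [-1.9, -0.3, 0.7]
finger_gap: 0.575
```

Emit:
arm_command(moves=[[0, 0, 0, 0, 0, 0, 1], [0, 0, 0, 0, 0, 0, 1], [0, 0, 0, 0, 0, 0, 1], [0, 0, 0, 0, 0, 0, 1], [0, 0, 0, 0, 0, 0, 1], [0, 0, 0, 0, 0, 0, 1]])

```text
clock: 4.35
tcp_pos: [0.474, 0.3468, 0.0413]
eef_rot: [0.0, 0.884, 0.468, 0.001]
wrist_force: [0.2, -0.5, 6.8]
finger_gap: 0.575
```

Emit:
arm_command(moves=[[0, 0, 20, 0, 0, 0, 1], [0, 0, 30, 0, 0, 0, 1], [0, 0, 40, 0, 0, 0, 1], [0, 0, 40, 0, 0, 0, 1], [0, 0, 40, 0, 0, 0, 1], [0, -20, 30, 0, 0, 0, 1], [0, -30, 10, 0, 0, 0, 1], [0, -40, 0, 0, 0, 0, 1], [0, -40, 0, 0, 0, 0, 1], [0, -40, 0, 0, 0, 0, 1]])

```text
clock: 5.35
tcp_pos: [0.4727, 0.1749, 0.2499]
eef_rot: [0.0, 0.884, 0.468, 0.0]
wrist_force: [0.3, 0.4, -3.0]
finger_gap: 0.573
```

Emit:
arm_command(moves=[[0, -45, 0, 0, 0, 0, 1], [0, -45, 0, 0, 0, 0, 1], [0, -45, 0, 0, 0, 0, 1], [0, -45, 0, 0, 0, 0, 1], [0, -45, 0, 0, 0, 0, 1], [0, -45, 0, 0, 0, 0, 1], [0, -40, 0, 0, 0, 0, 1], [0, -20, 0, 0, 0, 0, 1], [0, 0, 0, 0, 0, 0, 1], [0, 0, 0, 0, 0, 0, 1]])

```text
clock: 6.35
tcp_pos: [0.4727, -0.1539, 0.2496]
eef_rot: [-0.0, 0.884, 0.467, 0.0]
wrist_force: [-0.1, -1.3, -2.9]
finger_gap: 0.57
```

```bash
python3 - <<'E'
from h import *
s=arm.read_state(); print(s['tcp_pos'],s['joints'][5],s['wrist_force'],s['finger_gap'])
T=s['tcp_pos']
P=[T+[0,0,z-.0413] for z in(0,.008,.068)]
def crop(c,x,y):
    x,y=int(x),int(y); return cv2.resize(c[max(y-45,0):y+45,max(x-60,0):x+60],(400,300),interpolation=cv2.INTER_CUBIC)
o=[]
for n in('scene','top'):
    c=cap(n); u=proj(c,P); print(n,u.round(1).tolist(),proj(c,[.4784,-.203,.153]).round(1)); o.append(crop(c['pixels'],*u[0].round()))
w=cap('wrist'); cv2.imwrite('pics/h1.png',np.vstack([np.hstack(o),np.hstack([cv2.resize(w['pixels'],(400,300)),np.zeros((300,400,3),np.uint8)])]))
print(proj(w,[P[2],[.4784,-.203,.153]]))
E
```

```text
[ 0.47274855 -0.15386152  0.24957809] 1.5903488629539528 [-0.06737446 -1.29154216 -2.87804767] 0.5698268031082002
scene [[191.1, 239.2], [190.6, 237.0], [186.5, 219.6]] [[180.  266.8]]
top [[378.3, 238.0], [378.9, 237.5], [383.5, 233.5]] [[392.3 240.9]]
[[284.65407032 333.53435444]
 [324.68451016 266.93888962]]
```

View pics/h1.png

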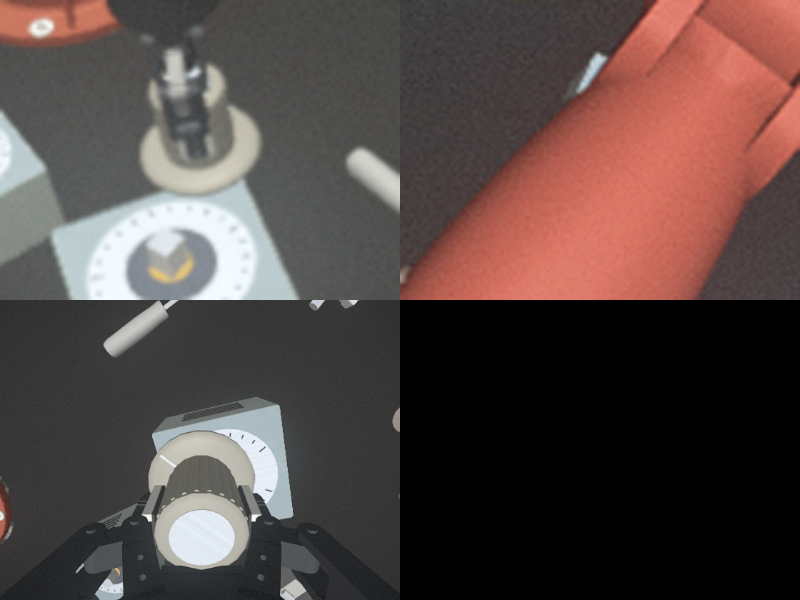

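The wrist view puts the cap at (283,333) full-frame, matching the projection (285,334), so the knob hangs upright and on the TCP axis. Moving over the shaft.

Emit:
arm_command(moves=[[5.7, -29, 0, 0, 0, 0, 1], [0, -20, 0, 0, 0, 0, 1], [0, 0, -15, 0, 0, 0, 1], [0, 0, -15, 0, 0, 0, 1], [0, 0, -10, 0, 0, 0, 1], [0, 0, -5, 0, 0, 0, 1], [0, 0, 0, 0, 0, 0, 1], [0, 0, 0, 0, 0, 0, 1]])

```text
clock: 7.3
tcp_pos: [0.4787, -0.2025, 0.2047]
eef_rot: [0.0, 0.884, 0.468, 0.0]
wrist_force: [-0.3, -0.8, -2.4]
finger_gap: 0.577
```

```bash
python3 - <<'E'
from h import *
s=arm.read_state(); T=s['tcp_pos'];print(T,s['wrist_force'],s['ft_torque'])
c=cap('scene'); u=proj(c,[T+[0,0,-.0413+.008],T+[0,0,-.0413+.068],[.4784,-.203,.124]]); print(u)
x,y=u[0].round().astype(int); print(x-50,y-37)
cv2.imwrite('pics/h2.png',cv2.resize(c['pixels'][y-37:y+38,x-50:x+50],(800,600),interpolation=cv2.INTER_CUBIC))
E
```

```text
[ 0.47872992 -0.2024579   0.2046828 ] [-0.3077875  -0.78129827 -2.38198055] [ 0.00621719 -0.0587992   0.00244865]
[[178.94877488 262.03844383]
 [174.30900121 245.85888993]
 [182.08519129 273.90522133]]
129 225
```

View pics/h2.png

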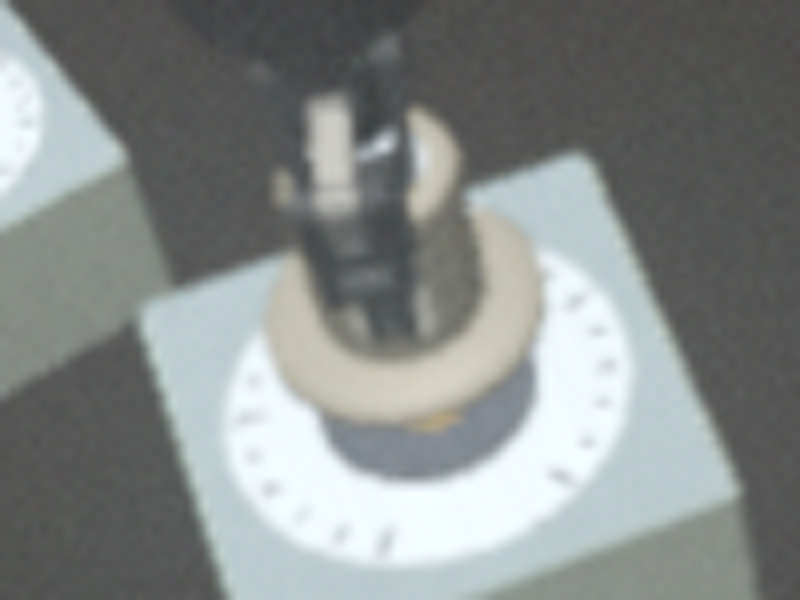

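The skirt centre is at x=179.5 px (predicted 178.9) and the disc at 182.5 (predicted 182.1), so they are aligned. Descending gently.

Emit:
arm_command(moves=[[0, 0, -6, 0, 0, 0, 1], [0, 0, -4, 0, 0, 0, 1], [0, 0, -4, 0, 0, 0, 1], [0, 0, -3, 0, 0, 0, 1], [0, 0, 0, 0, 0, 0, 1]])

```text
clock: 7.85
tcp_pos: [0.4784, -0.2026, 0.1867]
eef_rot: [-0.0, 0.884, 0.468, -0.0]
wrist_force: [0.7, -1.0, -2.3]
finger_gap: 0.573
```

Emit:
arm_command(moves=[[0, 0, -2, 0, 0, 0, 1], [0, 0, -2, 0, 0, 0, 1], [0, 0, -1, 0, 0, 0, 1], [0, 0, 0, 0, 0, 0, 1]])

```text
clock: 8.25
tcp_pos: [0.4786, -0.2027, 0.1822]
eef_rot: [-0.0, 0.884, 0.468, -0.0]
wrist_force: [-0.6, 0.3, -3.5]
finger_gap: 0.571
```

Emit:
arm_command(moves=[[0, 0, -1, 0, 0, 0, 1], [0, 0, -1, 0, 0, 0, 1], [0, 0, 0, 0, 0, 0, 1]])

```text
clock: 8.55
tcp_pos: [0.4786, -0.2027, 0.1803]
eef_rot: [0.0, 0.884, 0.468, 0.0]
wrist_force: [-0.7, 1.0, -3.4]
finger_gap: 0.573
```

Emit:
arm_command(moves=[[0, 0, -1, 0, 0, 0, 1], [0, 0, 0, 0, 0, 0, 1]])

```text
clock: 8.75
tcp_pos: [0.4787, -0.2028, 0.18]
eef_rot: [0.0, 0.884, 0.468, 0.0]
wrist_force: [-2.6, 2.0, 4.1]
finger_gap: 0.574
```

Emit:
arm_command(moves=[[0, 0, -1, 0, 0, 0, 1], [0, 0, 0, 0, 0, 0, 1]])

```text
clock: 8.95
tcp_pos: [0.4787, -0.2028, 0.1798]
eef_rot: [0.001, 0.884, 0.468, 0.0]
wrist_force: [-4.7, 3.0, 11.5]
finger_gap: 0.575
```

Contact at z=0.180, as expected, with light force. Turning slowly.

Emit:
arm_command(moves=[[-0.3, 0.2, 0, 0, 0, 0.04, 1], [0, 0, 0, 0, 0, 0.04, 1], [0, 0, 0, 0, 0, 0.04, 1], [0, 0, 0, 0, 0, 0.04, 1], [0, 0, 0, 0, 0, 0.04, 1], [0, 0, 0, 0, 0, 0, 1]])

```text
clock: 9.55
tcp_pos: [0.4788, -0.2022, 0.1798]
eef_rot: [0.001, 0.832, 0.555, 0.001]
wrist_force: [-1.8, 6.0, 10.3]
finger_gap: 0.573
```

Emit:
arm_command(moves=[[0, 0, 0, 0, 0, 0.04, 1], [0, 0, 0, 0, 0, 0.04, 1], [0, 0, 0, 0, 0, 0.04, 1], [0, 0, 0, 0, 0, 0.04, 1], [0, 0, 0, 0, 0, 0.04, 1], [0, 0, 0, 0, 0, 0, 1]])

```text
clock: 10.15
tcp_pos: [0.4787, -0.2021, 0.1798]
eef_rot: [0.0, 0.773, 0.635, 0.001]
wrist_force: [-2.7, 6.2, 11.3]
finger_gap: 0.575
```

Emit:
arm_command(moves=[[0, 0.3, 0, 0, 0, 0.04, 1], [0, 0, 0, 0, 0, 0.04, 1], [0, 0, 0, 0, 0, 0.04, 1], [0, 0, 0, 0, 0, 0.04, 1], [0, 0, 0, 0, 0, 0.04, 1], [0, 0, 0, 0, 0, 0, 1]])

```text
clock: 10.75
tcp_pos: [0.4787, -0.2021, 0.1797]
eef_rot: [0.001, 0.705, 0.709, 0.0]
wrist_force: [-2.1, 4.1, 9.2]
finger_gap: 0.578
```

Emit:
arm_command(moves=[[0, 0, 0, 0, 0, 0.04, 1], [0, 0, 0, 0, 0, 0.04, 1], [0, 0, 0, 0, 0, 0.04, 1], [0, 0, 0, 0, 0, 0.04, 1], [0, 0, 0, 0, 0, 0.04, 1], [0, 0, 0, 0, 0, 0, 1]])

```text
clock: 11.35
tcp_pos: [0.4785, -0.2018, 0.1794]
eef_rot: [0.0, 0.631, 0.776, 0.001]
wrist_force: [-2.8, 5.6, 8.0]
finger_gap: 0.579
```

Emit:
arm_command(moves=[[0, 0, -0.5, 0, 0, 0.04, 1], [0, 0, 0, 0, 0, 0.04, 1], [0, 0, 0, 0, 0, 0.04, 1], [0, 0, 0, 0, 0, 0.04, 1], [0, 0, 0, 0, 0, 0, 1]])

```text
clock: 11.85
tcp_pos: [0.4779, -0.2023, 0.1775]
eef_rot: [-0.0, 0.568, 0.823, -0.0]
wrist_force: [-3.5, -0.3, -1.9]
finger_gap: 0.574
```

Emit:
arm_command(moves=[[0, 0, 0, 0, 0, 0.04, 1], [0, 0, 0, 0, 0, 0.04, 1], [0, 0, 0, 0, 0, 0.04, 1], [0, 0, 0, 0, 0, 0.04, 1], [0, 0, 0, 0, 0, 0, 1]])

```text
clock: 12.35
tcp_pos: [0.477, -0.2021, 0.1772]
eef_rot: [-0.001, 0.5, 0.866, -0.001]
wrist_force: [-8.2, 1.1, -1.1]
finger_gap: 0.574
```

It dropped in: the force vanished and z fell. I turned a little past it, so I'll back off about 0.15 rad and then lower.

Emit:
arm_command(moves=[[0.5, 0, 0, 0, 0, -0.05, 1], [0, 0, 0, 0, 0, -0.05, 1], [0, 0, 0, 0, 0, -0.05, 1], [0, 0, 0, 0, 0, 0, 1]])

```text
clock: 12.75
tcp_pos: [0.4781, -0.2027, 0.1773]
eef_rot: [-0.001, 0.565, 0.825, -0.001]
wrist_force: [-4.8, -1.1, -2.1]
finger_gap: 0.574
```

Emit:
arm_command(moves=[[0, 0, -1, 0, 0, 0, 1], [0, 0, -1, 0, 0, 0, 1], [0, 0, 0, 0, 0, 0, 1]])

```text
clock: 13.05
tcp_pos: [0.4781, -0.2027, 0.1757]
eef_rot: [-0.0, 0.565, 0.825, -0.001]
wrist_force: [-6.6, -0.6, -0.5]
finger_gap: 0.572
```

Emit:
arm_command(moves=[[0, 0, -1, 0, 0, 0, 1], [0, 0, -1, 0, 0, 0, 1], [0, 0, 0, 0, 0, 0, 1]])

```text
clock: 13.35
tcp_pos: [0.478, -0.2027, 0.1738]
eef_rot: [-0.0, 0.565, 0.825, -0.001]
wrist_force: [-6.8, -0.2, 0.4]
finger_gap: 0.573
```

Going down freely. Home should come at about z=0.165.

Emit:
arm_command(moves=[[-0.4, 0, -2, 0, 0, 0, 1], [0, 0, -1, 0, 0, 0, 1], [0, 0, -1, 0, 0, 0, 1], [0, 0, -1, 0, 0, 0, 1], [0, 0, 0, 0, 0, 0, 1]])

```text
clock: 13.85
tcp_pos: [0.4779, -0.2027, 0.1688]
eef_rot: [-0.0, 0.564, 0.825, -0.001]
wrist_force: [-5.1, -1.6, 0.9]
finger_gap: 0.575
```

Emit:
arm_command(moves=[[0, 0, -1, 0, 0, 0, 1], [0, 0, -1, 0, 0, 0, 1], [0, 0, -1, 0, 0, 0, 1], [0, 0, 0, 0, 0, 0, 1]])

```text
clock: 14.25
tcp_pos: [0.4779, -0.2027, 0.1658]
eef_rot: [-0.0, 0.565, 0.825, -0.001]
wrist_force: [-5.2, -2.1, 0.5]
finger_gap: 0.579
```

Emit:
arm_command(moves=[[0, 0, -1, 0, 0, 0, 1], [0, 0, 0, 0, 0, 0, 1]])

```text
clock: 14.45
tcp_pos: [0.4779, -0.2027, 0.1653]
eef_rot: [-0.0, 0.565, 0.825, -0.001]
wrist_force: [-7.0, -1.1, 4.4]
finger_gap: 0.573
```

Seated at 0.1653 (expected 0.165) with light force. Releasing and withdrawing.

Emit:
arm_command(moves=[[0, 0, 0, 0, 0, 0, 0.3], [0, 0, 0, 0, 0, 0, 0], [0, 0, 0, 0, 0, 0, 0], [0, 0, 0, 0, 0, 0, 0], [0, 0, 0, 0, 0, 0, 0], [0, 0, 0, 0, 0, 0, 0]])

```text
clock: 15.05
tcp_pos: [0.4785, -0.2023, 0.1648]
eef_rot: [0.0, 0.564, 0.826, 0.0]
wrist_force: [-0.2, 0.6, -0.8]
finger_gap: 0.997
```

Emit:
arm_command(moves=[[0, 0, 10, 0, 0, 0, 0], [0, 0, 20, 0, 0, 0, 0], [0, 0, 30, 0, 0, 0, 0], [0, 0, 30, 0, 0, 0, 0], [0, 40, 10, 0, 0, 0, 0], [0, 50, 0, 0, 0, 0, 0], [0, 50, 0, 0, 0, 0, 0], [0, 50, 0, 0, 0, 0, 0], [0, 0, 0, 0, 0, 0, 0], [0, 0, 0, 0, 0, 0, 0]])

```text
clock: 16.05
tcp_pos: [0.4785, -0.0113, 0.2657]
eef_rot: [0.001, 0.563, 0.827, 0.0]
wrist_force: [-0.6, 0.7, -0.1]
finger_gap: 0.998
```

```bash
python3 - <<'E'
from h import *
s=arm.read_state(); print(s['tcp_pos'],s['wrist_force'],s['finger_gap'])
o=[]
for n in('scene','top'):
    c=cap(n); u=proj(c,[[.4784,-.203,.132],[.4784,-.203,.192],[.4784,-.203,.207]]); x,y=u[0].round().astype(int); print(n,u.round(1).tolist(),x-50,y-37)
    im=cv2.resize(c['pixels'][y-37:y+38,x-50:x+50],(800,600),interpolation=cv2.INTER_CUBIC)
    o.append(cv2.resize(im,(400,300)))
    full=cv2.resize(c['pixels'],(400,300)); o.append(full)
cv2.imwrite('pics/f.png',np.vstack([np.hstack(o[:2]),np.hstack(o[2:])]))
E
```

```text
[ 0.47854364 -0.0112524   0.2657119 ] [-0.6247468   0.72860321 -0.07519178] 0.9983620527586065
scene [[181.5, 272.0], [177.1, 256.7], [176.0, 252.7]] 132 235
top [[390.6, 242.1], [395.4, 238.6], [396.7, 237.6]] 341 205
```

View pics/f.png

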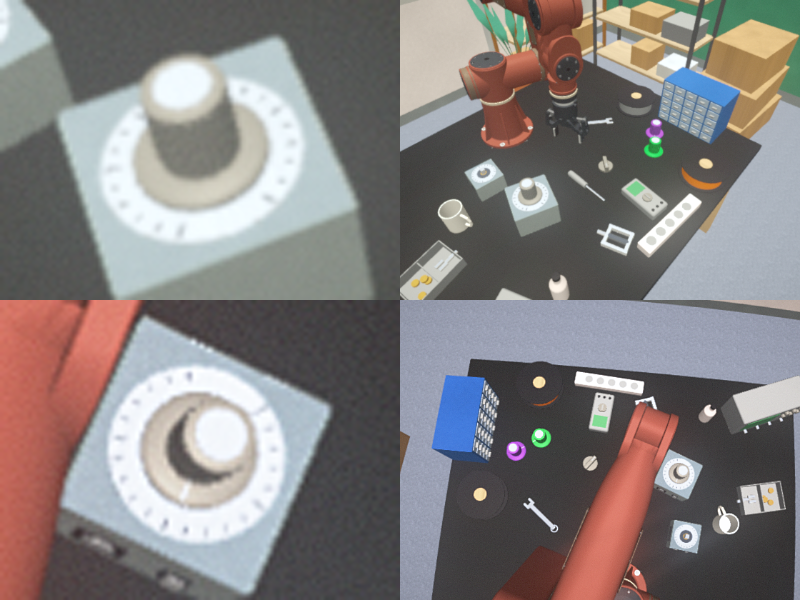

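The cap is at scene (178,256) and top (395.8,238.8), against home predictions of (177.1,256.7) and (395.4,238.6); resting 15 mm high would give (176,252.7) and (396.7,237.6). The knob is home and the bystanders look unmoved.

```bash
python3 -c "
from rig import arm
print(arm.job_done())"
```

```text
the job is handed in; nothing more can be done
None
```

The grey knob is fitted and sitting home on the larger transformer's shaft, and the job is handed in at about 16 s of the 64 s allowed.

- **Fitting:** I gripped the knob with 50 N and lowered it onto the bar end, which it met at TCP z = 0.180. I turned it about 0.9–1.0 rad under roughly 10 N until it dropped. I turned slightly past the drop point, backed off 0.15 rad, and lowered it freely to z = 0.1653; home was expected at about 0.165. The highest readings were about 12 N vertical and 8 N sideways, both printed at the end of each move rather than continuously.
- **Final position:** After release, the knob's cap matched its predicted home position to about 1 px (roughly 3 mm) in both cameras. The "15 mm too high" prediction was clearly off in the scene view, by about 4 px.
- **Surroundings:** The gripper is open and clear of everything. The bystanders look unmoved by eye, though I did not measure them, and the pedal is partly hidden by the arm in the last top view.

No check failed. The only disagreement was about 2.6 mm in y between the two camera estimates of the shaft, which did not affect the fit.

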